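Seat a heating disc in its nest and clamp it with the cam lever

ROBOT

A 7-joint arm with a two-finger parallel gripper is mounted at the origin on a cart in front of the work surface, level with it; the furniture and walls round the work are solid. World frame = base frame: x ahead of the robot, y to its left, z up, the work surface at z = 0. Lengths are in m, angles in rad, forces in N, time in s.
With the tool pointing down it reaches from about 0.425 to 0.925 m from the base axis. Payload 6.8 kg.
Tool frame: the origin (TCP) lies midway between the tips of the shut fingers; the grasp point (between the pads) lies 19 mm behind it; z points along the fingers, y is the line along which they close (so a half turn about z gives the same grasp; the last joint's range is limited). The gripper opens to 85 mm and grips with 20 to 120 N. Pads are 22 mm wide; open, the fingers measure 114 mm over their backs; the gripper's body (76 mm by 85 mm) begins 54 mm behind the grasp point. The pads swing forward as they close: fully open they stand 13 mm farther back than shut.
Start: joints at [-1.226, 0.477, 0.022, 1.555, -0.011, 1.109, -0.083], TCP at [0.295, 0.607, 0.231] pointing down, gripper open.
Joint ranges: [-2.96, 2.96], [-0.34, 2.1], [-1.41, 1.46], [0.24, 2.44], [-1.37, 4.51], [0.17, 1.92], [-2.96, 2.96]. Speed limits (rad/s): [2.39, 2.39, 3.14, 3.14, 3.14, 3.14, 3.14].

INTERFACE

Orientations are given as a rotation vector (axis times angle).
In Python, from plant import * gives the robot as it stands. The module is installed in compiled form; this text tells all that it offers.
- The arm moves only by the tool servo_tool, never from a script. Its argument "rows" is a list that holds one entry, the list of rows, each a list of 7 numbers: the shift along the tool's x, y, z as a fraction of full scale, then the turn, a rotation vector about the tool's x, y, z as a fraction of full scale, then the closure in counts, from 0 (fully open) to 255 (shut). In form: [[[tx, ty, tz, wx, wy, wz, jaw], ...]]. A call has 1 to 8 rows; each row is the pose to reach, as a shift and turn from the pose commanded when the call began, along the tool's axes at that moment, turning the shorter way round; what a row does not reach only later rows make up. Full scale, the value 1, is 800 mm for a shift and pi rad for a turn. A row lasts 1/12 s, in which the tool goes at most 41.7 mm and 7.16 degrees, less where a joint would pass 70% of its speed; a pose out of reach is approached as far as the arm can. A call with a number of a shift or a turn outside -1 to 1 is refused whole. A call with a gripper value outside its range is refused whole. The fingers move at their own pace and stop on an object; the grip force is fixed at half the most. Time passes only in rows, so rows that repeat a pose let the fingers close. It gives the time, the measured TCP pose, the force, the opening and the grip force at its end, in the units of the state.
- read_state(): the state, without advancing time (a new reading comes with each control period).
- grab_frame(name): name is "scene" or "top" or "wrist"; returns a dict with "color" (384x512x3 uint8, blue, green, red), "fovy" (degrees; the focal length in pixels is half the picture's height over the tangent of half this angle, whatever the lens; pixels are square), "cx", "cy" (the principal point, pixels), "eye" and "orientation" of the camera in the world. Camera axes: x right, y down, z forward; pixel columns grow to the right and rows downward; lengths in m; the calibration is good to about 2 mm. A picture is of the moment at which its call begins. There is no depth.
- job_done(): hands the job in; it is judged then, once.
The state is a dict: "time": time; "joint_pos": joint angles; "qd": joint speeds; "joint_efforts": joint torques, N m; "eef_pos": TCP position; "tool_rot": TCP orientation; "force": force on the tool from outside, world axes, zero at the start; "ft_torque": the same for the moment, N m; "finger_gap": finger opening in m; "grasp_force": force on a finger pad.
Only numpy, scipy, OpenCV 4.12 (cv2) and the standard library are available. Lean on these libraries where they do the work, as an engineer would, in place of code of your own. Each camera call takes 0.05 s, during which the arm holds its last target. There are 200 camera calls.

TASK

Using only pushes of the fingertips, clamp the cast-iron heating disc in the U-shaped locating nest to the right of it: swing the nest's cam lever fully open, towards the robot, then slide the disc flat along the carrier into the nest until it is up against the back stop, then swing the lever round to its other end stop so that the cam clamps the disc against the side fence. Do not grasp the lever, do not lift or tip the disc, and leave the loose parts and tools lying around where they are.

Things in the scene. Friction and masses are not known exactly. Their poses are not given: they have to be found in the camera images.
- heating_disc: Round flat cast-iron heating disc of a hot plate, dark grey top with a pale metal rim below; 149 mm across, 18 mm thick, 0.65 to 0.95 kg. It lies loose, flat on the carpeted carrier board, to the left of the nest as the robot sees it. Origin: centre of its underside. z up; its turn about z does not matter.
- nest: Locating nest fixed to the carrier: a flat U-shaped bright metal plate, 6 mm thick, open to its +y (the robot's left, within 0.12 rad of world +y). No floor inside the U: the disc slides on the carrier carpet. Origin: on the carrier surface (11 mm above world z = 0), just where the centre of the disc's underside comes to lie when the disc touches both stops. +x points to the far side, z up.
- back_stop (a point): Middle of the foot of the back stop's face: dark steel bar, 16 mm high, on the nest's right as the robot sees it. Its face looks to the nest's +y and lies at y = -74.5 mm, x from -48 to 48 mm in the nest's frame.
- side_fence (a point): Middle of the foot of the side fence's face: dark steel bar, 16 mm high, on the far arm of the nest. Its face looks to the robot and lies at x = +74.5 mm, y from -50 to 52 mm in the nest's frame, then flares outwards to y = 80 mm as a lead-in.
- cam: Eccentric of the cam clamp: bright steel round, 40 mm across, 7 to 21 mm above the carrier, turning with the lever on the near arm of the nest (arm: x -119 to -85, y up to 47 mm). Origin: on the vertical pivot axis, at nest x = -100.8 mm, y = 0. Lever open: the lane is 6 mm wider than the disc. It narrows as the lever turns; past 1.05 rad the disc does not pass. Closed: it presses the disc on the side fence.
- cam_lever (a joint): Angle of the cam lever: 0 = fully open, lever along the nest's -x (towards the robot); 1.571 = closed, lever along the nest's +y (the robot's left); end stops at both. Grows clockwise seen from above. Starts more or less closed (1.15 to 1.5). Stays where it is left; about 1 N at the grip turns it, up to 6 N in the last third with the disc in.
- lever_grip (a point): Black upright grip at the end of the lever, 85 mm from the pivot: round post 17 to 20 mm across, 34 to 71 mm above the carrier; the flat lever arm, 14 mm wide, lies below it at 23 to 32 mm. The point is on the post's axis, 55 mm above the carrier. Pushed sideways with a fingertip it runs on a circle about the pivot.
- thermostat: Bystander: thermostat switch, pale ceramic block 30 x 46 mm with a metal spindle, 38 mm high, standing on the black front strip of the bench. Origin: centre of its underside.
- foot: Bystander: grey plastic foot, 35 mm across, 36 mm high, standing on the black front strip of the bench, nearer to the robot than the disc. Origin: centre of its underside.
- cutters: Bystander: side cutters with red grips, 67 x 128 x 13 mm, lying flat on the black front strip of the bench. Origin: centre of the underside.
- hex_key: Bystander: hex key with a blue cross handle, 85 x 159 x 16 mm, lying flat on the black front strip near or below the lever's open position. Origin: centre of the underside.

How it is judged:
By the outcome, as a careful person would: the job done as asked, in the order asked, and still so for the second after the job is handed in, with the robot touching nothing.
It also fails if it takes over 67 s, if anything falls off the work surface, if the arm or the gripper's body presses on something with over 40 N, if the wrist force passes 120 N, or if a joint passes its speed limit or range.

## Working session

There is one attempt and no reset: what is moved stays moved. The work goes in short steps, Python scripts to look and compute and a tool call to move; the robot and the scene stay as the last step left them, time stands still between calls to the robot, and variables do not carry over. Pictures are saved under pics/ and viewed, at most 10 in all, crops included, and the job is handed in when it is done.

Besides the shell and the picture viewer there is one more tool, called after ">>>" by a JSON object that holds its "op" and its "data". servo_tool: Moves the arm, as the interface text tells. Shift numbers are shares of 800 mm and turn numbers shares of pi rad, none past 1 either way. Its arguments: {"type":"object","properties":{"rows":{"type":"array","items":{"type":"array","items":{"type":"array","items":{"type":"number"}}}}},"required":["rows"]}

```bash
mkdir -p pics
cat > h.py <<'E'
from plant import *
import numpy as np, cv2
from scipy.spatial.transform import Rotation as R
def cam(n,save=None):
    f=grab_frame(n)
    if save: cv2.imwrite('pics/'+save,f['color'])
    return f
def Rm(o):
    o=np.array(o,float)
    return o if o.shape==(3,3) else (R.from_rotvec(o).as_matrix() if o.size==3 else R.from_quat(o).as_matrix())
def ray(f,u,v,z):
    F=f['color'].shape[0]/2/np.tan(np.radians(f['fovy']/2))
    d=Rm(f['orientation'])@np.array([(u-f['cx'])/F,(v-f['cy'])/F,1]); e=np.array(f['eye'])
    return e+d*(z-e[2])/d[2]
def toolmove(dw):
    s=read_state(); return Rm(s['tool_rot']).T@np.array(dw)/0.8
E
python3 - <<'E'
from h import *
s=read_state();print(s['time'],s['eef_pos'],s['tool_rot'],s['finger_gap'])
for n in('scene','top'):
    f=cam(n,n+'.png');print(n,{k:f[k] for k in f if k!='color'})
a=[cv2.imread(f'pics/{n}.png') for n in('scene','top')]
E
```

```text
0.0 [0.2950549  0.60643894 0.23031733] [-7.05127225e-01 -3.06112788e+00  2.84342575e-03] 0.08534838990784814
scene {'fovy': 49.09956025165632, 'cx': 258.1925646361222, 'cy': 188.09780944473695, 'eye': array([-0.15784491,  0.49651341,  0.53422781]), 'orientation': array([-1.15610216,  2.04164188, -1.22064648])}
top {'fovy': 52.891273600950164, 'cx': 253.70883331883925, 'cy': 188.39839656313674, 'eye': array([0.51005686, 0.02331728, 0.95500701]), 'orientation': array([-2.15783857,  2.19713253, -0.11530172])}
```

View pics/top.png

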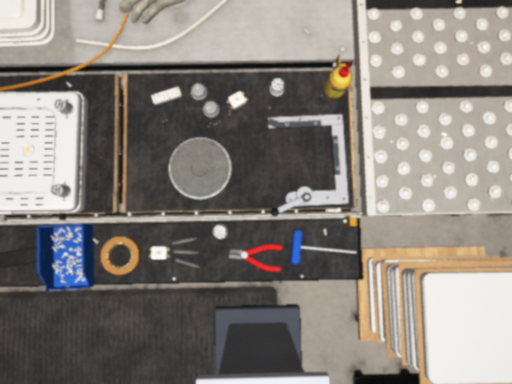

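View pics/scene.png

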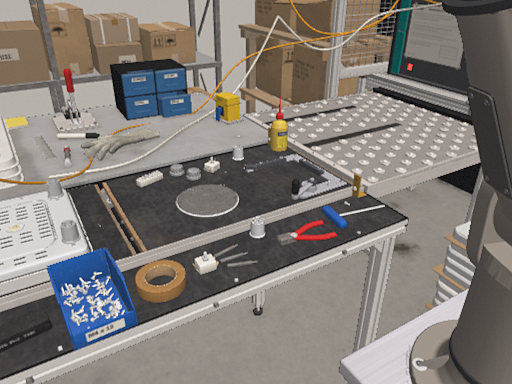

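The top view shows the disc at about (200,168), the U-shaped nest at (270–350, 112–210), the cam at about (305,196), the lever grip at about (279,210), the hex key at about (297,247) and the foot at (220,231). I'll zoom in on the nest.

Run:
```python
from h import *
f=cam('top');c=f['color'][95:215,250:360]
cv2.imwrite('pics/c.png',cv2.resize(c,None,fx=5,fy=5,interpolation=cv2.INTER_CUBIC))
for n,u,v,z in [('disc',200,168,.029),('grip',278,210,.08),('pivot',305,196,.04),('plateNearRight',349,205,.017),('farRight',343,115,.017),('foot',220,231,.036),('hex',297,247,.016),('wall',250,214,.011),('cut',262,258,.01)]:
    print(n,ray(f,u,v,z).round(4))
g=cv2.cvtColor(f['color'],cv2.COLOR_BGR2GRAY)[128:208,160:240]
for t in (60,70,80,90): 
  m=cv2.morphologyEx((g>t).astype(np.uint8),cv2.MORPH_CLOSE,np.ones((5,5)))
  cs=max(cv2.findContours(m,0,2)[0],key=cv2.contourArea);e=cv2.fitEllipse(cs);print(t,e[0][0]+160,e[0][1]+128,e[1],ray(f,e[0][0]+160,e[0][1]+128,.02))
```

```text
disc [0.6503 0.1417 0.029 ]
grip [ 0.5434 -0.0408  0.08  ]
pivot [ 0.5771 -0.1089  0.04  ]
plateNearRight [ 0.5549 -0.2189  0.017 ]
farRight [ 0.7794 -0.2133  0.017 ]
foot [0.498  0.0944 0.036 ]
hex [ 0.4559 -0.0892  0.016 ]
wall [0.5376 0.0227 0.011 ]
cut [ 0.4309 -0.0044  0.01  ]
60 196.02089309692383 169.0943717956543 (75.71607208251953, 88.969482421875) [0.64912154 0.15256571 0.02      ]
70 199.79578018188477 168.89139938354492 (63.65427017211914, 67.30774688720703) [0.64946457 0.14336003 0.02      ]
80 199.58605575561523 167.93842697143555 (63.092220306396484, 64.00228118896484) [0.65182301 0.14385925 0.02      ]
90 199.55023956298828 167.92886352539062 (62.51265335083008, 63.573402404785156) [0.65184809 0.14394648 0.02      ]
```

View pics/c.png

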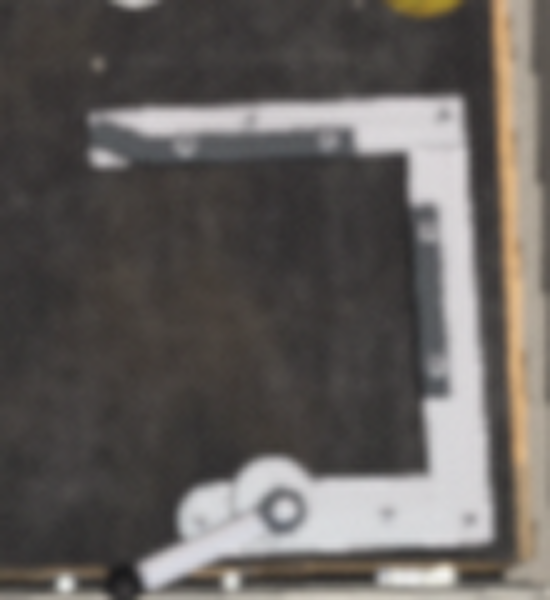

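The crop shows the pivot screw at crop (282,508), the grip at (123,580), the back stop face from (416,207) to (427,397), and the foot line of the fence face from (352,155) to (140,165).

Run:
```python
from h import *
f=cam('top')
P=lambda u,v,z: ray(f,250+u/5,95+v/5,z)[:2]
b1,b2=P(416,207,.015),P(427,397,.015); s1,s2=P(352,156,.015),P(150,165,.015)
piv=P(282,508,.043); g=P(123,580,.082)
print(b1,b2,s1,s2,piv,g,np.linalg.norm(g-piv))
db=b1-b2; ds=s2-s1
print('yaw',np.arctan2(db[1],db[0]),np.arctan2(-ds[0],ds[1]))
o=P(490,540,.017);o2=P(462,98,.017);d=o2-o;print('plate right edge',np.arctan2(d[1],d[0]))
o=P(90,113,.017);d=o-o2;print('plate far edge',np.arctan2(-d[0],d[1]))
for yaw in(0.02,0.04,.06):
  c,s=np.cos(yaw),np.sin(yaw);X=np.array([c,s]);Y=np.array([-s,c])
  ox=(s1+s2)/2@X-.0745; oy=(b1+b2)/2@Y+.0745
  print(yaw,'origin',ox*X+oy*Y,'from pivot',piv+.1008*X,'lever',np.arctan2((g-piv)@Y,-(g-piv)@X))
s=read_state();print(Rm(s['tool_rot']).round(3))
```

```text
[ 0.72601301 -0.18723472] [ 0.63083856 -0.18902789] [ 0.75235517 -0.15629952] [ 0.74940034 -0.05557144] [ 0.57537556 -0.11172888] [ 0.54124131 -0.03295149] 0.08585466537736
yaw 0.018838697330310485 0.029326390213096392
plate right edge 0.02160073489324547
plate far edge 0.025421781368193522
0.02 origin [ 0.67651725 -0.11365458] from pivot [ 0.6761554  -0.10971301] lever 1.1819165536204141
0.04 origin [ 0.67662661 -0.11364367] from pivot [ 0.67609493 -0.10769795] lever 1.2019165536204142
0.06 origin [ 0.6767039  -0.11360044] from pivot [ 0.67599417 -0.10568451] lever 1.2219165536204142
[[-0.899  0.437 -0.   ]
 [ 0.437  0.899 -0.001]
 [-0.    -0.001 -1.   ]]
```

>>> {"op": "servo_tool", "data": {"rows": [[[-0.66, -0.542, 0.125, 0, 0, 0.349, 255], [-0.66, -0.542, 0.125, 0, 0, 0.349, 255], [-0.66, -0.542, 0.125, 0, 0, 0.349, 255], [-0.66, -0.542, 0.125, 0, 0, 0.349, 255], [-0.66, -0.542, 0.125, 0, 0, 0.349, 255], [-0.66, -0.542, 0.125, 0, 0, 0.349, 255], [-0.66, -0.542, 0.125, 0, 0, 0.349, 255], [-0.66, -0.542, 0.125, 0, 0, 0.349, 255]]]}}

```text
time: 0.87
eef_pos: [0.4333, 0.3054, 0.1829]
tool_rot: [-2.094, -2.342, -0.001]
force: [0.7, 0.0, 0.4]
finger_gap: 0.0002
grasp_force: 0.0
```

```bash
cat > go.py <<'E'
from h import *
import sys
s=read_state();T=np.array([float(a) for a in sys.argv[1:4]]);M=Rm(s['tool_rot'])
print(s['time'],s['eef_pos'],M.round(3).tolist(),s['finger_gap'],'shift',toolmove(T-s['eef_pos']).round(4))
Y=M[:,1];print('turnz to yaw .023',(np.arctan2(Y[1],Y[0])-.023)/np.pi)
E
python3 go.py .58 -.015 .13
```

```text
0.8667 [0.43330098 0.30536513 0.18290167] [[-0.112, 0.994, 0.0], [0.994, 0.112, 0.0], [0.0, 0.0, -1.0]] 0.00022701805847634326 shift [-0.4185  0.1375  0.066 ]
turnz to yaw .023 0.028332052158500515
```

>>> {"op": "servo_tool", "data": {"rows": [[[-0.4185, 0.1375, 0.066, 0, 0, 0.028, 255], [-0.4185, 0.1375, 0.066, 0, 0, 0.028, 255], [-0.4185, 0.1375, 0.066, 0, 0, 0.028, 255], [-0.4185, 0.1375, 0.066, 0, 0, 0.028, 255], [-0.4185, 0.1375, 0.066, 0, 0, 0.028, 255], [-0.4185, 0.1375, 0.066, 0, 0, 0.028, 255], [-0.4185, 0.1375, 0.066, 0, 0, 0.028, 255], [-0.4185, 0.1375, 0.066, 0, 0, 0.028, 255]]]}}

```text
time: 1.53
eef_pos: [0.5725, 0.0066, 0.1333]
tool_rot: [-2.187, -2.255, -0.0]
force: [0.4, -0.1, 0.3]
finger_gap: -0.0002
grasp_force: 0.0
```

>>> {"op": "servo_tool", "data": {"rows": [[[0, 0, 0, 0, 0, 0, 255], [0, 0, 0, 0, 0, 0, 255]]]}}

```text
time: 1.7
eef_pos: [0.5722, 0.0048, 0.1332]
tool_rot: [2.194, 2.248, -0.002]
force: [0.3, 1.4, -0.3]
finger_gap: 0.0001
grasp_force: 0.0
```

```bash
python3 go.py .58 -.015 .053
```

```text
1.7 [0.57221407 0.00484069 0.13322683] [[-0.024, 1.0, -0.0], [1.0, 0.024, -0.001], [-0.001, -0.001, -1.0]] 7.911507467918301e-05 shift [-0.0249  0.0092  0.1003]
turnz to yaw .023 0.0003305995426950019
```

>>> {"op": "servo_tool", "data": {"rows": [[[-0.025, 0.009, 0.05, 0, 0, 0, 255], [-0.025, 0.009, 0.1, 0, 0, 0, 255], [-0.025, 0.009, 0.1, 0, 0, 0, 255], [-0.025, 0.009, 0.1, 0, 0, 0, 255]]]}}

```text
time: 2.03
eef_pos: [0.5775, -0.0098, 0.0519]
tool_rot: [-2.183, -2.253, 0.006]
force: [0.4, -1.0, -0.4]
finger_gap: 0.0001
grasp_force: 0.0
```

```bash
cat > arc.py <<'E'
# waypoints for finger: lever angles list, contact offset sign
from h import *
import sys
yaw=.023;X=np.array([np.cos(yaw),np.sin(yaw)]);Y=np.array([-X[1],X[0]]);piv=np.array([.5755,-.1125])
def wp(a,off,sgn,r=.085): # sgn -1 opening (finger ahead in +a side), +1 closing
    g=piv+r*(-np.cos(a)*X+np.sin(a)*Y); t=np.sin(a)*X+np.cos(a)*Y
    return g-sgn*off*t
s=read_state();p=s['eef_pos'];print(s['time'],p,s['force'])
off=float(sys.argv[1]);sgn=int(sys.argv[2]);z=float(sys.argv[3])
for a in map(float,sys.argv[4:]):
    w=wp(a,off,sgn); print(a,w.round(4),toolmove(np.r_[w,z]-p).round(4))
E
python3 arc.py .024 -1 .053 1.2 1.05 .9 .75 .6 .45 .3 .15 0 -.1
```

```text
2.0333 [ 0.57746098 -0.00975197  0.05191462] [ 0.40319641 -0.95167483 -0.44607496]
1.2 [ 0.565  -0.0248] [-0.0183 -0.0161 -0.0013]
1.05 [ 0.5521 -0.0273] [-0.021  -0.0324 -0.0012]
0.9 [ 0.5396 -0.0318] [-0.026  -0.0482 -0.0011]
0.75 [ 0.5279 -0.0381] [-0.0334 -0.063  -0.001 ]
0.6 [ 0.5174 -0.046 ] [-0.0429 -0.0765 -0.0009]
0.45 [ 0.5081 -0.0555] [-0.0543 -0.0885 -0.0009]
0.3 [ 0.5003 -0.0662] [-0.0674 -0.0986 -0.0008]
0.15 [ 0.4942 -0.0779] [-0.0819 -0.1067 -0.0008]
0.0 [ 0.49   -0.0905] [-0.0974 -0.1125 -0.0008]
-0.1 [ 0.4882 -0.0991] [-0.1081 -0.1151 -0.0008]
```

>>> {"op": "servo_tool", "data": {"rows": [[[-0.018, -0.016, -0.001, 0, 0, 0, 255], [-0.02, -0.024, -0.001, 0, 0, 0, 255], [-0.021, -0.0325, -0.001, 0, 0, 0, 255], [-0.0235, -0.04, -0.001, 0, 0, 0, 255], [-0.026, -0.048, -0.001, 0, 0, 0, 255], [-0.0335, -0.063, -0.001, 0, 0, 0, 255], [-0.043, -0.0765, -0.001, 0, 0, 0, 255], [-0.043, -0.0765, -0.001, 0, 0, 0, 255]]]}}

```text
time: 2.7
eef_pos: [0.5168, -0.049, 0.0545]
tool_rot: [-2.189, -2.251, 0.003]
force: [0.0, -1.2, 0.2]
finger_gap: 0.0001
grasp_force: 0.0
```

```bash
python3 arc.py .024 -1 .053 .6 .45 .3 .15 0 -.1
```

```text
2.7 [ 0.51682484 -0.04902982  0.05454921] [ 0.03834841 -1.18530963  0.24215208]
0.6 [ 0.5174 -0.046 ] [0.0037 0.0008 0.0019]
0.45 [ 0.5081 -0.0555] [-0.0077 -0.0112  0.002 ]
0.3 [ 0.5003 -0.0662] [-0.0208 -0.0212  0.002 ]
0.15 [ 0.4942 -0.0779] [-0.0353 -0.0292  0.002 ]
0.0 [ 0.49   -0.0905] [-0.0508 -0.035   0.002 ]
-0.1 [ 0.4882 -0.0991] [-0.0616 -0.0375  0.002 ]
```

>>> {"op": "servo_tool", "data": {"rows": [[[-0.008, -0.011, 0.001, 0, 0, 0, 255], [-0.021, -0.021, 0.001, 0, 0, 0, 255], [-0.035, -0.029, 0.001, 0, 0, 0, 255], [-0.051, -0.035, 0.001, 0, 0, 0, 255], [-0.056, -0.036, 0.001, 0, 0, 0, 255], [-0.056, -0.036, 0.001, 0, 0, 0, 255]]]}}

```text
time: 3.2
eef_pos: [0.491, -0.0935, 0.0535]
tool_rot: [-2.188, -2.251, 0.0]
force: [-0.7, 3.0, 1.3]
finger_gap: -0.0002
grasp_force: 1.2
```

Run:
```python
from h import *
f=cam('top');c=f['color'][130:280,230:365]
d=cam('wrist')['color']
c=cv2.resize(c,None,fx=3.5,fy=3.5,interpolation=cv2.INTER_CUBIC)
d=cv2.resize(d,(300,225));o=np.zeros((525,800,3),np.uint8);o[:c.shape[0],:c.shape[1]]=c;o[:225,480:780]=d
cv2.imwrite('pics/o.png',o);s=read_state();print(s['force'],s['eef_pos'])
```

```text
[-1.29382387  2.28401315  0.11307404] [ 0.49109775 -0.09348973  0.05338975]
```

View pics/o.png

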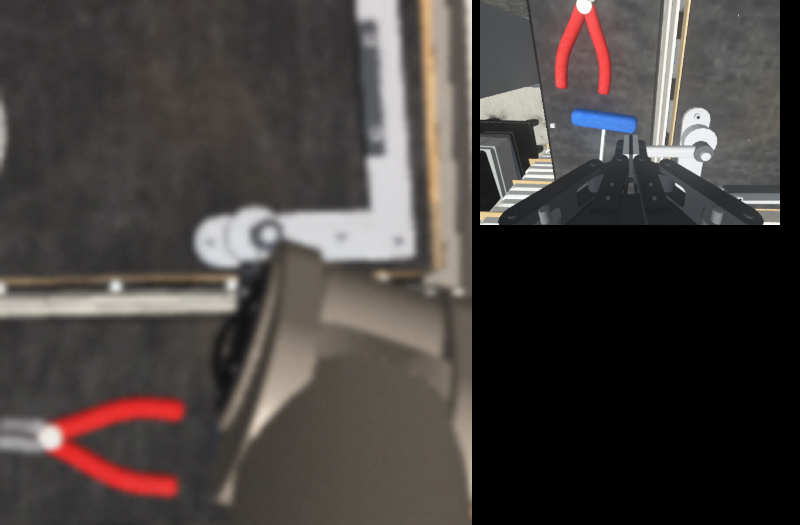

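The wrist view shows the lever pointing towards the robot, from the cam at (700,150) to the fingertip at (630,150). The grip is hidden behind the fingers. I'll push a little more to confirm the end stop.

>>> {"op": "servo_tool", "data": {"rows": [[[-0.004, 0, 0, 0, 0, 0, 255], [-0.007, 0, 0, 0, 0, 0, 255], [-0.007, 0, 0, 0, 0, 0, 255], [-0.007, 0, 0, 0, 0, 0, 255]]]}}

```text
time: 3.63
eef_pos: [0.491, -0.094, 0.0533]
tool_rot: [-2.179, -2.253, -0.002]
force: [-3.5, 15.9, 7.5]
finger_gap: -0.0
grasp_force: 8.1
```

>>> {"op": "servo_tool", "data": {"rows": [[[0.03, 0, 0, 0, 0, 0, 255], [0.04, 0, -0.04, 0, 0, 0, 255], [0.05, 0, -0.09, 0, 0, 0, 255], [0.05, 0, -0.09, 0, 0, 0, 0]]]}}

```text
time: 3.97
eef_pos: [0.495, -0.0584, 0.1309]
tool_rot: [2.182, 2.251, 0.01]
force: [1.0, 0.5, 0.9]
finger_gap: 0.0109
grasp_force: 0.0
```

```bash
python3 go.py .649 .236 .12
```

```text
3.9667 [ 0.49502273 -0.0584449   0.13093187] [[-0.031, 0.999, 0.009], [1.0, 0.031, 0.0], [0.0, 0.009, -1.0]] 0.010940299671962202 shift [0.3619 0.2037 0.0156]
turnz to yaw .023 0.0025772179873364475
```

>>> {"op": "servo_tool", "data": {"rows": [[[0.362, 0.204, 0.015, 0, 0, 0, 0], [0.362, 0.204, 0.015, 0, 0, 0, 0], [0.362, 0.204, 0.015, 0, 0, 0, 0], [0.362, 0.204, 0.015, 0, 0, 0, 0], [0.362, 0.204, 0.015, 0, 0, 0, 0], [0.362, 0.204, 0.015, 0, 0, 0, 0], [0.362, 0.204, 0.015, 0, 0, 0, 0], [0.362, 0.204, 0.015, 0, 0, 0, 0]]]}}

```text
time: 4.63
eef_pos: [0.6467, 0.2366, 0.1134]
tool_rot: [2.187, 2.254, -0.0]
force: [0.2, 0.8, 0.2]
finger_gap: 0.0853
grasp_force: 0.0
```

>>> {"op": "servo_tool", "data": {"rows": [[[0, 0, 0, 0, 0, 0, 0], [0, 0, 0, 0, 0, 0, 0], [0, 0, 0, 0, 0, 0, 0], [0, 0, 0, 0, 0, 0, 0]]]}}

```text
time: 4.97
eef_pos: [0.6456, 0.2329, 0.1136]
tool_rot: [2.19, 2.251, -0.002]
force: [-0.8, -0.8, -0.7]
finger_gap: 0.0855
grasp_force: 0.0
```

```bash
python3 go.py .649 .236 .005
python3 - <<'E'
from h import *
f=cam('top');w=cam('wrist');c=f['color'][90:280,140:365]
c=cv2.resize(c,(450,380),interpolation=cv2.INTER_CUBIC);d=cv2.resize(w['color'],(350,262))
o=np.zeros((380,800,3),np.uint8);o[:,:450]=c;o[:262,450:]=d
cv2.imwrite('pics/p.png',o)
E
```

```text
4.9667 [0.64563759 0.23293697 0.11357074] [[-0.028, 1.0, -0.0], [1.0, 0.028, -0.002], [-0.002, -0.0, -1.0]] 0.08550847671823002 shift [0.0039 0.0043 0.1357]
turnz to yaw .023 0.0014410770298678274
```

View pics/p.png

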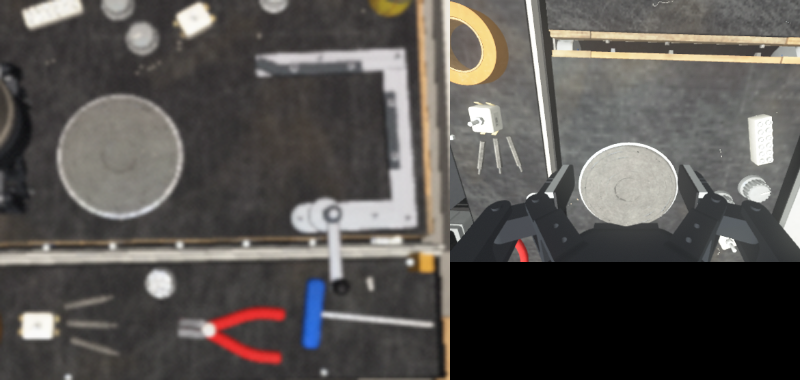

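The top view shows the lever open: pivot at (332,213), grip at (341,287), with the hex key untouched. The disc is unmoved at (120,156). Next I lower the open fingers behind the disc.

>>> {"op": "servo_tool", "data": {"rows": [[[0.004, 0.004, 0.05, 0, 0, 0.001, 0], [0.004, 0.004, 0.09, 0, 0, 0.001, 0], [0.004, 0.004, 0.12, 0, 0, 0.001, 0], [0.004, 0.004, 0.135, 0, 0, 0.001, 0], [0.004, 0.004, 0.135, 0, 0, 0.001, 0], [0.004, 0.004, 0.135, 0, 0, 0.001, 0]]]}}

```text
time: 5.57
eef_pos: [0.6491, 0.238, 0.0062]
tool_rot: [2.192, 2.25, -0.0]
force: [-0.1, 0.7, -0.1]
finger_gap: 0.0852
grasp_force: 0.0
```

```bash
python3 go.py .672 .087 .005; python3 go.py .675 -.01 .005
```

```text
5.5667 [0.64907435 0.23798825 0.00616397] [[-0.026, 1.0, 0.0], [1.0, 0.026, -0.0], [-0.0, 0.0, -1.0]] 0.08524857133795993 shift [-0.1894  0.0238  0.0015]
turnz to yaw .023 0.0009119130612699366
5.5667 [0.64907435 0.23798825 0.00616397] [[-0.026, 1.0, 0.0], [1.0, 0.026, -0.0], [-0.0, 0.0, -1.0]] 0.08524857133795993 shift [-0.3107  0.0244  0.0016]
turnz to yaw .023 0.0009119130612699366
```

>>> {"op": "servo_tool", "data": {"rows": [[[-0.0125, 0.0005, 0.001, 0, 0, 0, 0], [-0.025, 0.002, 0.001, 0, 0, 0, 0], [-0.0375, 0.003, 0.001, 0, 0, 0, 0], [-0.05, 0.004, 0.001, 0, 0, 0, 0], [-0.0625, 0.005, 0.001, 0, 0, 0, 0], [-0.075, 0.006, 0.001, 0, 0, 0, 0], [-0.0875, 0.007, 0.001, 0, 0, 0, 0], [-0.1, 0.008, 0.001, 0, 0, 0, 0]]]}}

```text
time: 6.23
eef_pos: [0.6583, 0.1599, 0.0064]
tool_rot: [-2.19, -2.251, -0.006]
force: [0.2, 6.1, 2.8]
finger_gap: 0.0857
grasp_force: 2.8
```

>>> {"op": "servo_tool", "data": {"rows": [[[-0.0125, 0.001, 0, 0, 0, 0, 0], [-0.025, 0.002, 0, 0, 0, 0, 0], [-0.0375, 0.003, 0, 0, 0, 0, 0], [-0.05, 0.004, 0, 0, 0, 0, 0], [-0.0625, 0.005, 0, 0, 0, 0, 0], [-0.075, 0.006, 0, 0, 0, 0, 0], [-0.0875, 0.0075, 0, 0, 0, 0, 0], [-0.1, 0.009, 0, 0, 0, 0, 0]]]}}

```text
time: 6.9
eef_pos: [0.6674, 0.0802, 0.0063]
tool_rot: [-2.19, -2.251, -0.005]
force: [-1.4, 6.7, 3.7]
finger_gap: 0.0855
grasp_force: 3.0
```

```bash
python3 go.py .670 .038 .005
python3 - <<'E'
from h import *
print(read_state()['force'])
f=cam('top');w=cam('wrist');c=f['color'][90:280,140:365]
c=cv2.resize(c,(450,380),interpolation=cv2.INTER_CUBIC);d=cv2.resize(w['color'],(350,262))
o=np.zeros((380,800,3),np.uint8);o[:,:450]=c;o[:262,450:]=d
cv2.imwrite('pics/q.png',o)
E
```

```text
6.9 [0.6674133  0.08017127 0.00634966] [[-0.028, 1.0, 0.002], [1.0, 0.028, 0.003], [0.003, 0.002, -1.0]] 0.08548591738284957 shift [-0.0528  0.0018  0.0015]
turnz to yaw .023 0.0014472459225323435
[-1.44923245  6.74210698  3.72091964]
```

View pics/q.png

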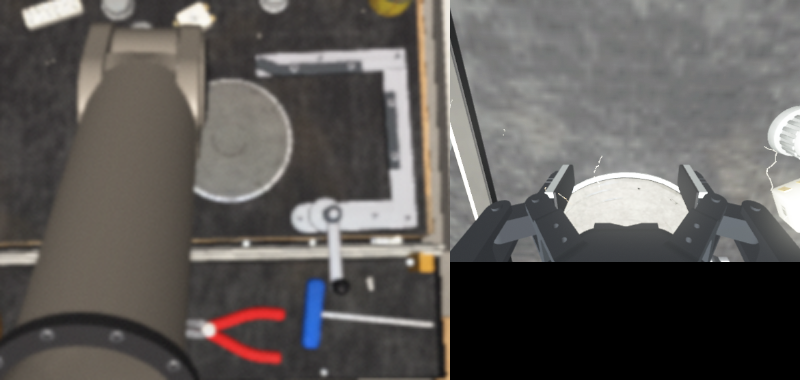

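The wrist view shows the disc cradled between both fingers. In the top view it is at about (230,140), just left of the lane and close to its centre line. I'll continue straight in.

>>> {"op": "servo_tool", "data": {"rows": [[[-0.0125, 0.0005, 0.001, 0, 0, 0, 0], [-0.025, 0.001, 0.001, 0, 0, 0, 0], [-0.0375, 0.0015, 0.001, 0, 0, 0, 0], [-0.05, 0.002, 0.001, 0, 0, 0, 0], [-0.06, 0.002, 0.001, 0, 0, 0, 0], [-0.07, 0.002, 0.001, 0, 0, 0, 0], [-0.08, 0.002, 0.001, 0, 0, 0, 0], [-0.08, 0.002, 0.001, 0, 0, 0, 0]]]}}

```text
time: 7.67
eef_pos: [0.6708, 0.0144, 0.0052]
tool_rot: [2.191, 2.249, 0.003]
force: [0.7, 2.6, 2.5]
finger_gap: 0.0852
grasp_force: 2.7
```

>>> {"op": "servo_tool", "data": {"rows": [[[-0.01, 0, 0, 0, 0, 0, 0], [-0.02, 0, 0, 0, 0, 0, 0], [-0.03, 0, 0, 0, 0, 0, 0], [-0.04, 0, 0, 0, 0, 0, 0], [-0.04, 0, 0, 0, 0, 0, 0]]]}}

```text
time: 8.08
eef_pos: [0.6714, -0.0174, 0.0048]
tool_rot: [2.191, 2.25, 0.002]
force: [1.4, 3.4, 3.6]
finger_gap: 0.0852
grasp_force: 2.4
```

```bash
python3 go.py .6717 -.040 .005
```

```text
8.0833 [ 0.6713994  -0.01735489  0.0048273 ] [[-0.026, 1.0, 0.002], [1.0, 0.026, 0.0], [0.0, 0.002, -1.0]] 0.08524119567478469 shift [-0.0283 -0.0004 -0.0002]
turnz to yaw .023 0.001084543534576025
```

Clean so far. I'll feel for the back stop in small steps.

>>> {"op": "servo_tool", "data": {"rows": [[[-0.006, 0, 0, 0, 0, 0, 0], [-0.012, 0, 0, 0, 0, 0, 0], [-0.018, 0, 0, 0, 0, 0, 0], [-0.022, 0, 0, 0, 0, 0, 0], [-0.022, 0, 0, 0, 0, 0, 0]]]}}

```text
time: 8.5
eef_pos: [0.6717, -0.0332, 0.0045]
tool_rot: [-2.19, -2.252, -0.002]
force: [-0.3, 5.0, 4.7]
finger_gap: 0.0855
grasp_force: 3.0
```

>>> {"op": "servo_tool", "data": {"rows": [[[-0.003, 0, 0, 0, 0, 0, 0], [-0.006, 0, 0, 0, 0, 0, 0], [-0.006, 0, 0, 0, 0, 0, 0]]]}}

```text
time: 8.75
eef_pos: [0.6718, -0.0373, 0.0045]
tool_rot: [-2.189, -2.252, -0.003]
force: [-0.2, 6.6, 5.7]
finger_gap: 0.0853
grasp_force: 3.6
```

>>> {"op": "servo_tool", "data": {"rows": [[[-0.002, 0, 0, 0, 0, 0, 0], [-0.004, 0, 0, 0, 0, 0, 0], [-0.004, 0, 0, 0, 0, 0, 0]]]}}

```text
time: 9.0
eef_pos: [0.6718, -0.0377, 0.0044]
tool_rot: [-2.186, -2.252, -0.005]
force: [-0.5, 10.0, 6.8]
finger_gap: 0.0854
grasp_force: 5.4
```

>>> {"op": "servo_tool", "data": {"rows": [[[-0.003, 0, 0, 0, 0, 0, 0], [-0.006, 0, 0, 0, 0, 0, 0], [-0.006, 0, 0, 0, 0, 0, 0]]]}}

```text
time: 9.25
eef_pos: [0.6718, -0.038, 0.0044]
tool_rot: [-2.181, -2.251, -0.01]
force: [-1.1, 17.3, 9.4]
finger_gap: 0.0853
grasp_force: 8.9
```

Run:
```python
from h import *
f=cam('top');w=cam('wrist');c=f['color'][100:215,240:365]
c=cv2.resize(c,(500,460),interpolation=cv2.INTER_CUBIC);d=cv2.resize(w['color'],(300,225))
o=np.zeros((460,800,3),np.uint8);o[:,:500]=c;o[:225,500:]=d
cv2.imwrite('pics/r.png',o)
```

```text
(no output)
```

View pics/r.png

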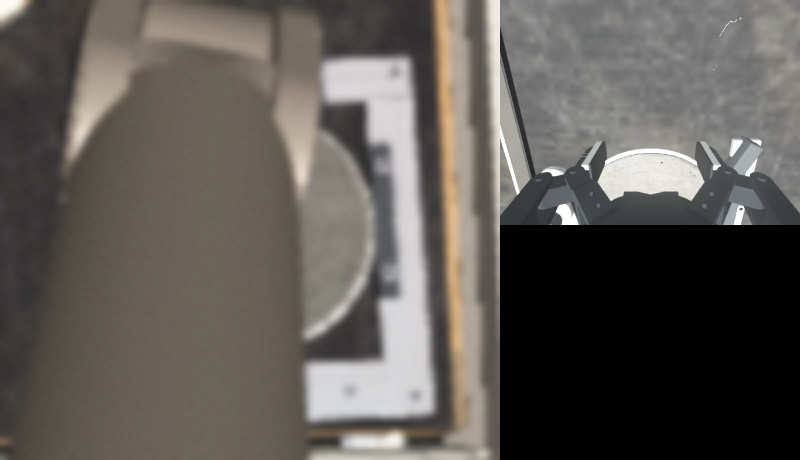

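The disc touches the back stop face, seen at (375,230). I'll back off, raise, and shut the fingers.

>>> {"op": "servo_tool", "data": {"rows": [[[0.012, 0, 0, 0, 0, 0, 0], [0.03, 0, 0, 0, 0, 0, 0], [0.045, 0, -0.01, 0, 0, 0, 0], [0.05, 0, -0.06, 0, 0, 0, 0], [0.05, 0, -0.11, 0, 0, 0, 0], [0.05, 0, -0.15, 0, 0, 0, 0], [0.05, 0, -0.15, 0, 0, 0, 255]]]}}

```text
time: 9.93
eef_pos: [0.6748, -0.0077, 0.1319]
tool_rot: [2.186, 2.244, 0.012]
force: [1.9, -0.5, 0.8]
finger_gap: 0.0753
grasp_force: 0.0
```

```bash
python3 go.py .49 -.165 .125
```

```text
9.9333 [ 0.67479314 -0.00766786  0.13185623] [[-0.026, 1.0, 0.011], [1.0, 0.026, -0.0], [-0.001, 0.011, -1.0]] 0.07527496888464569 shift [-0.1905 -0.2362  0.006 ]
turnz to yaw .023 0.0010285946732521965
```

>>> {"op": "servo_tool", "data": {"rows": [[[-0.19, -0.236, 0.0, 0, 0, 0, 255], [-0.19, -0.236, 0.0, 0, 0, 0, 255], [-0.19, -0.236, 0.0, 0, 0, 0, 255], [-0.19, -0.236, 0.0, 0, 0, 0, 255], [-0.19, -0.236, 0.0, 0, 0, 0, 255], [-0.19, -0.236, 0.0, 0, 0, 0, 255], [-0.19, -0.236, 0.0, 0, 0, 0, 255], [-0.19, -0.236, 0.0, 0, 0, 0, 255]]]}}

```text
time: 10.6
eef_pos: [0.4841, -0.1658, 0.1243]
tool_rot: [-2.197, -2.246, 0.001]
force: [1.0, -0.5, 0.1]
finger_gap: 0.0002
grasp_force: 0.0
```

```bash
python3 go.py .49 -.165 .054
python3 - <<'E'
from h import *
f=cam('top');c=f['color'][100:260,240:365]
c=cv2.resize(c,None,fx=3.6,fy=3.6,interpolation=cv2.INTER_CUBIC)
cv2.imwrite('pics/s.png',c)
E
```

```text
10.6 [ 0.48405567 -0.16582212  0.12428333] [[-0.022, 1.0, -0.001], [1.0, 0.022, -0.0], [-0.0, -0.001, -1.0]] 0.00021325466943848158 shift [0.0009 0.0075 0.0878]
turnz to yaw .023 -0.00023645415783836676
```

View pics/s.png

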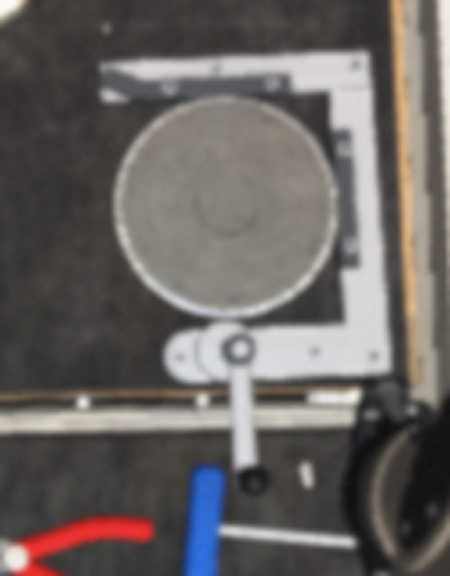

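The disc sits against the back stop in the lane and the lever is still open, with the grip at (254,480). Now I lower the finger on the right side of the grip.

>>> {"op": "servo_tool", "data": {"rows": [[[0, 0.007, 0.04, 0, 0, 0, 255], [0, 0.007, 0.08, 0, 0, 0, 255], [0, 0.007, 0.087, 0, 0, 0, 255], [0, 0.007, 0.087, 0, 0, 0, 255]]]}}

```text
time: 10.98
eef_pos: [0.4906, -0.1625, 0.0526]
tool_rot: [-2.186, -2.25, 0.004]
force: [0.3, 0.1, 0.2]
finger_gap: 0.0001
grasp_force: 0.0
```

```bash
python3 arc.py .024 1 .053 0 .1 .2 .3 .4 .5 .6 .7 .8 .9 1
```

```text
10.9833 [ 0.49063813 -0.16249698  0.05260486] [0.30641968 0.06218786 0.23432793]
0.0 [ 0.4911 -0.1384] [ 0.03    0.0014 -0.0005]
0.1 [ 0.4889 -0.1299] [ 0.0408 -0.001  -0.0005]
0.2 [ 0.4876 -0.1212] [ 0.0518 -0.0023 -0.0004]
0.3 [ 0.4872 -0.1123] [ 0.0628 -0.0025 -0.0004]
0.4 [ 0.4876 -0.1035] [ 0.0738 -0.0016 -0.0004]
0.5 [ 0.489  -0.0948] [ 0.0847  0.0004 -0.0004]
0.6 [ 0.4912 -0.0862] [ 0.0953  0.0034 -0.0004]
0.7 [ 0.4942 -0.078 ] [ 0.1055  0.0075 -0.0004]
0.8 [ 0.4981 -0.07  ] [ 0.1153  0.0126 -0.0004]
0.9 [ 0.5027 -0.0625] [ 0.1245  0.0187 -0.0005]
1.0 [ 0.508  -0.0555] [ 0.1331  0.0256 -0.0005]
```

>>> {"op": "servo_tool", "data": {"rows": [[[0.03, 0.001, 0, 0, 0, 0, 255], [0.041, -0.001, 0, 0, 0, 0, 255], [0.052, -0.002, 0, 0, 0, 0, 255], [0.063, -0.0025, 0, 0, 0, 0, 255], [0.074, -0.0015, 0, 0, 0, 0, 255], [0.085, 0.0005, 0, 0, 0, 0, 255], [0.095, 0.0035, 0, 0, 0, 0, 255], [0.095, 0.0035, 0, 0, 0, 0, 255]]]}}

```text
time: 11.65
eef_pos: [0.4928, -0.0858, 0.0545]
tool_rot: [-2.188, -2.253, -0.001]
force: [-0.5, -0.3, -0.7]
finger_gap: 0.0002
grasp_force: 0.0
```

```bash
python3 arc.py .024 1 .053 .6 .7 .8 .9 1 1.1 1.2 1.3 1.4 1.5 1.571
```

```text
11.65 [ 0.49279862 -0.08579869  0.05450927] [-0.52701064 -0.31939573 -0.69685322]
0.6 [ 0.4912 -0.0862] [-0.0005 -0.0021  0.0019]
0.7 [ 0.4942 -0.078 ] [0.0097 0.0021 0.0019]
0.8 [ 0.4981 -0.07  ] [0.0195 0.0072 0.0019]
0.9 [ 0.5027 -0.0625] [0.0287 0.0132 0.0019]
1.0 [ 0.508  -0.0555] [0.0373 0.0202 0.0019]
1.1 [ 0.5141 -0.049 ] [0.0452 0.0279 0.0019]
1.2 [ 0.5207 -0.0432] [0.0522 0.0365 0.0019]
1.3 [ 0.5279 -0.0381] [0.0583 0.0456 0.0019]
1.4 [ 0.5356 -0.0337] [0.0635 0.0554 0.002 ]
1.5 [ 0.5436 -0.0301] [0.0677 0.0656 0.002 ]
1.571 [ 0.5496 -0.0281] [0.07   0.0731 0.002 ]
```

>>> {"op": "servo_tool", "data": {"rows": [[[0.01, 0.002, 0.001, 0, 0, 0, 255], [0.0195, 0.007, 0.001, 0, 0, 0, 255], [0.029, 0.013, 0.001, 0, 0, 0, 255], [0.037, 0.02, 0.001, 0, 0, 0, 255], [0.045, 0.028, 0.001, 0, 0, 0, 255], [0.052, 0.0365, 0.001, 0, 0, 0, 255], [0.058, 0.0455, 0.001, 0, 0, 0, 255], [0.058, 0.0455, 0.001, 0, 0, 0, 255]]]}}

```text
time: 12.32
eef_pos: [0.5282, -0.0388, 0.0533]
tool_rot: [-2.189, -2.252, -0.0]
force: [-1.0, 1.2, 0.3]
finger_gap: 0.0005
grasp_force: 0.1
```

```bash
python3 arc.py .024 1 .053 1.3 1.4 1.5 1.571; python3 arc.py .018 1 .053 1.571; python3 arc.py .014 1 .053 1.571
```

```text
12.3167 [ 0.52820125 -0.03884982  0.05334469] [-0.96317711  1.18865594  0.32123145]
1.3 [ 0.5279 -0.0381] [ 0.001  -0.0003  0.0004]
1.4 [ 0.5356 -0.0337] [0.0062 0.0094 0.0004]
1.5 [ 0.5436 -0.0301] [0.0104 0.0196 0.0004]
1.571 [ 0.5496 -0.0281] [0.0127 0.0271 0.0004]
12.3167 [ 0.52820125 -0.03884982  0.05334469] [-0.96317711  1.18865594  0.32123145]
1.571 [ 0.5556 -0.0279] [0.0127 0.0346 0.0004]
12.3167 [ 0.52820125 -0.03884982  0.05334469] [-0.96317711  1.18865594  0.32123145]
1.571 [ 0.5596 -0.0278] [0.0126 0.0396 0.0004]
```

>>> {"op": "servo_tool", "data": {"rows": [[[0.006, 0.009, 0, 0, 0, 0, 255], [0.0105, 0.0195, 0, 0, 0, 0, 255], [0.0125, 0.027, 0, 0, 0, 0, 255], [0.0125, 0.027, 0, 0, 0, 0, 255]]]}}

```text
time: 12.65
eef_pos: [0.5486, -0.0293, 0.0531]
tool_rot: [-2.19, -2.251, 0.001]
force: [-0.9, -0.5, -0.9]
finger_gap: -0.0002
grasp_force: 0.4
```

>>> {"op": "servo_tool", "data": {"rows": [[[0, 0.004, 0, 0, 0, 0, 255], [0, 0.007, 0, 0, 0, 0, 255], [0, 0.007, 0, 0, 0, 0, 255]]]}}

```text
time: 12.9
eef_pos: [0.5495, -0.0292, 0.0527]
tool_rot: [-2.185, -2.245, 0.009]
force: [-13.1, 1.8, 9.5]
finger_gap: 0.0
grasp_force: 6.5
```

>>> {"op": "servo_tool", "data": {"rows": [[[0, 0.003, 0, 0, 0, 0, 255], [0, 0.006, 0, 0, 0, 0, 255], [0, 0.006, 0, 0, 0, 0, 255]]]}}

```text
time: 13.15
eef_pos: [0.5498, -0.0291, 0.0522]
tool_rot: [-2.181, -2.24, 0.017]
force: [-25.0, 0.4, 18.5]
finger_gap: 0.0003
grasp_force: 12.6
```

Hard stop at the expected closed position. I'll back off and check.

>>> {"op": "servo_tool", "data": {"rows": [[[0, -0.02, 0, 0, 0, 0, 255], [0, -0.045, 0, 0, 0, 0, 255], [0, -0.055, -0.04, 0, 0, 0, 255], [0, -0.055, -0.09, 0, 0, 0, 255], [0.05, -0.055, -0.13, 0, 0, 0, 255], [0.1, -0.055, -0.15, 0, 0, 0, 255], [0.15, -0.055, -0.15, 0, 0, 0, 255], [0.2, -0.055, -0.15, 0, 0, 0, 255]]]}}

```text
time: 13.82
eef_pos: [0.5123, 0.1251, 0.1761]
tool_rot: [2.192, 2.249, 0.009]
force: [1.5, 0.3, -0.3]
finger_gap: 0.0001
grasp_force: 0.0
```

>>> {"op": "servo_tool", "data": {"rows": [[[0.1, 0, 0, 0, 0, 0, 255], [0.1, 0, 0, 0, 0, 0, 255], [0.1, 0, 0, 0, 0, 0, 255], [0.1, 0, 0, 0, 0, 0, 255]]]}}

```text
time: 14.15
eef_pos: [0.5084, 0.2063, 0.1737]
tool_rot: [-2.184, -2.257, -0.002]
force: [-0.1, -0.6, 0.4]
finger_gap: -0.0001
grasp_force: 0.0
```

Run:
```python
from h import *
f=cam('top');c=f['color'][100:260,200:365]
cv2.imwrite('pics/t.png',cv2.resize(c,None,fx=3.6,fy=3.6,interpolation=cv2.INTER_CUBIC));print(read_state()['force'])
```

```text
[ 0.77169931 -0.1737811   0.65123866]
```

View pics/t.png

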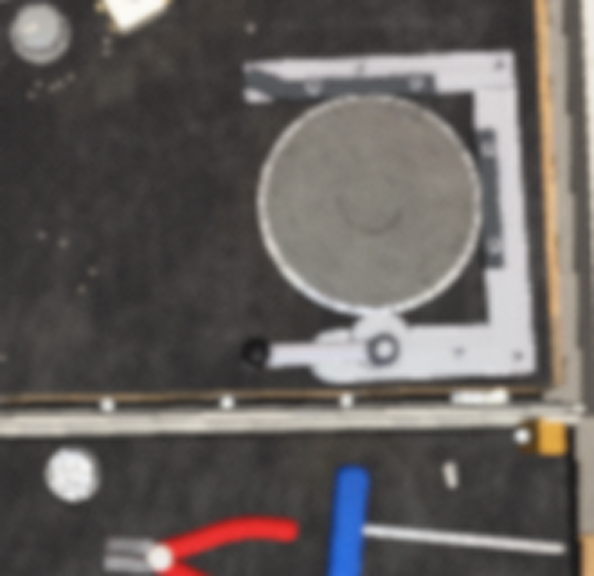

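The disc is held against the fence and the back stop (right edge at 481,200). The lever is closed, with the grip at (257,352), and the bystanders have not moved.

```bash
python3 -c "
from plant import *
print(job_done())"
```

```text
the job is handed in; nothing more can be done
None
```

I opened the lever to its stop, slid the disc flat to the back stop and swung the lever to its closed stop. The last picture shows the disc clamped and the loose parts unmoved; the job is handed in at about 14 s, with no verdict returned.

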